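# Fit the clutch-fork pivot pin through its two bushings and hold it

## Robot

A 6-joint arm with a two-finger parallel gripper is mounted at the origin on the work surface. World frame = base frame: x ahead of the robot, y to its left, z up, the work surface at z = 0. Lengths are in m, angles in rad, forces in N, time in s.
With the tool pointing down it reaches from about 0.35 to 0.85 m from the base axis. Payload 8.1 kg.
Tool frame: the origin (TCP) lies between the finger pads; the fingertips stand 17 mm ahead of it and the grasp point (between the pads) lies 2 mm behind it; z points along the fingers, y is the line along which they close (so a half turn about z gives the same grasp; the last joint's range is limited). The gripper opens to 93 mm and grips with 3 to 60 N. Pads are 15 mm wide; open, the fingers measure 128 mm over their backs; the gripper's body (75 mm by 188 mm) begins 65 mm behind the grasp point.
Start: joints at [-1.218, 0.13, 1.488, -0, 1.523, -0.085], TCP at [0.254, -0.543, 0.236] pointing down, gripper open.
Joint ranges: [-2.96, 2.96], [-0.89, 2.26], [0.02, 2.5], [-1.34, 4.48], [0, 2.73], [-2.66, 2.66]. Speed limits (rad/s): [2.39, 2.39, 2.79, 3.14, 3.14, 3.14].

## Interface

Orientations are given as a 3x3 rotation matrix whose columns are the frame's x, y, z axes.
In Python, from station import r, vision, job gives the robot as it stands.
- The arm moves only by the tool servo_tool, never from a script. Its arguments are lists of equal length, an entry for each row: "slide": the shift along the tool's x, y, z in cm, a list of three; "roll": the turn about the tool's z in rad; "grip": the finger opening in cm, from 0 to 9.3. A call has 1 to 8 rows; each row is the pose to reach, as a shift and turn from the pose commanded when the call began, along the tool's axes at that moment; what a row does not reach only later rows make up. A row lasts 1/10 s, in which the tool goes at most 50 mm and 8.59 degrees, less where a joint would pass 70% of its speed; a pose out of reach is approached as far as the arm can. A call with a gripper value outside its range is refused whole. The fingers move at their own pace and stop on an object; the grip force is fixed at half the most. Time passes only in rows, so rows that repeat a pose let the fingers close. It gives the time, the measured TCP pose, the force, the opening and the grip force at its end, in the units of the state.
- r.sense(): the state, without advancing time (a new reading comes with each control period).
- vision.read_camera(name): name is "side" or "top" or "wrist"; returns a dict with "frame" (420x560x3 uint8, red, green, blue), "range_z" (420x560 float32, m along the optical axis (not along the pixel's ray), 0 where there is no reading), "vfov" (degrees; the focal length in pixels is half the picture's height over the tangent of half this angle, whatever the lens; pixels are square), "cx", "cy" (the principal point, pixels), "pose" (4x4, takes a point from camera to world coordinates). Camera axes: x right, y down, z forward; pixel columns grow to the right and rows downward; lengths in m; the calibration is good to about 2 mm. A picture is of the moment at which its call begins.
- job.finish_job(): hands the job in; it is judged then, once.
The state is a dict: "time": time; "q": joint angles; "qvel": joint speeds; "tau": joint torques, N m; "tool_pos": TCP position; "tcp_rot": TCP orientation; "force": force on the tool from outside, world axes, zero at the start; "wrist_torque": the same for the moment, N m; "grip_width": opening from 0.0 (shut) to 1.0 (fully open); "gripper_force": force on a finger pad.
Only numpy, scipy, OpenCV 4.12 (cv2) and the standard library are available. Lean on these libraries where they do the work, as an engineer would, in place of code of your own. Each camera call takes 0.05 s, during which the arm holds its last target. There are 200 camera calls.

## Task

Slide the vise's jaw back by its red knob until it is wide open, lift the steel pivot pin straight out of the vise by its square brass-coloured head, and thread it from above, point down, through the upper and then the lower bushing of the aluminium bracket. Finish while still holding the pin upright and still, spanning both bushings with its tip standing out about 15 mm below the lower one, so that neither the pin's collar nor its tip rests on anything. Leave the other things on the bench where they are.

Things in the scene. Friction and masses are not known exactly. Their poses are not given: they have to be found in the camera images.
- vise: Green vise on a riser, fixed, 200 (its x) x 100, 142 high. Origin on the bench below the pin's axis, x towards the sliding jaw, z up. The pin hangs in a vertical 17 diameter through hole in the steel seat plate (14 thick, top at height 120), its collar on the plate. Fixed jaw on the -x side, 17 from the axis, top at height 142.
- jaw (a joint): Opening of the sliding jaw in m: 0 closed, 0.036 wide open; starts at 0 to 0.002. It slides along the vise's +x, away from the pin, with about 3 N friction, and stays where left. Closed, its lip (heights 132 to 142) overhangs the pin's collar by 5, so the pin cannot be lifted; clear from about 0.006. The jaw is 44 wide.
- jaw_knob (a point): Grip point on the axis of the red upright knob on the sliding jaw, moving with it: height 165. The knob is 18 in diameter, from height 142 to 182; it stands 72 from the pin's axis when the jaw is closed.
- pin: Steel pin, 170 long, about 250 g, point down in the vise. Origin at its tip (height 20 at the start), z up along it. From the tip: cone of diameter 5 to 14 up to 12, shank of diameter 14 up to 100, collar of diameter 32 up to 108, brass-coloured head 16 x 16 up to 170, flats square to its x and y (within 0.1 rad of the vise's). Gripped 145 up from the tip, the fingers clear the vise's jaws.
- pin_tip (a point): Centre of the pin's tip, the lowest point of the pin; same as its origin.
- bracket: Aluminium bracket, fixed, 110 x 84, 110 high. Origin on the bench below the axis of its two bushings, z up. Base plate 12 thick; upright wall on the -x side, 28 to 44 from the axis; two level lugs 56 x 50 x 15 one above the other, copper-coloured flanges round the holes. Both bores vertical, 16.5 in diameter, on one axis.
- bush_upper (a point): Centre of the upper bushing's mouth, on top of the upper lug, height 107; that bore goes down to height 92.
- bush_lower (a point): Centre of the lower bushing's mouth, on top of the lower lug, height 59; that bore goes down to height 44, 32 above the base plate.
- screwdriver: Bystander, to be left where it is: screwdriver with a red handle, 200 long, lying flat along its own x. Origin at the centre of its underside.
- wrench: Bystander, to be left where it is: steel spanner, 180 long, lying flat along its own x. Origin at the centre of its underside.
- mallet: Bystander, to be left where it is: mallet with an orange head and black handle, 260 long, lying along its own x. Origin at the centre of its underside.
- bearing: Bystander, to be left where it is: steel bearing ring, outer diameter 52, 15 high, lying flat. Origin at the centre of its underside.
- gear: Bystander, to be left where it is: dark steel gear, diameter 70, 30 high at its hub, lying flat. Origin at the centre of its underside.
- cup: Bystander, to be left where it is: red parts cup, diameter 72, 60 high, standing. Origin at the centre of its underside.
- can: Bystander, to be left where it is: yellow can, diameter 68, 110 high, standing. Origin at the centre of its underside.
Not all that is in view belongs to the job. What is meant by the bracket is not green or purple, and is the larger of those in its own colour.

How it is judged:
By the outcome, as a careful person would: the job done as asked, in the order asked, and still so for the second after the job is handed in, while the arm keeps its last pose, push and grip.
It also fails if it takes over 54 s, if anything falls off the work surface, if the arm or the gripper's body presses on something with over 40 N, if the wrist force passes 120 N, or if a joint passes its speed limit or range.

## Working session

There is one attempt and no reset: what is moved stays moved. The work goes in short steps, Python scripts to look and compute and a tool call to move; the robot and the scene stay as the last step left them, time stands still between calls to the robot, and variables do not carry over. Pictures are saved under pics/ and viewed, at most 10 in all, crops included, and the job is handed in when it is done.

Besides the shell and the picture viewer there is one more tool, called after "Request:" as name(argument=value, ...), one argument or row to a line, values as JSON. servo_tool: Moves the arm, as the interface text tells. Its arguments: {"type":"object","properties":{"slide":{"type":"array"},"roll":{"type":"array"},"grip":{"type":"array"}},"required":["slide","roll","grip"]}

```bash
mkdir -p pics; cat > h.py <<'E'
import numpy as np, cv2
from station import r, vision, job
def cam(n):
    c=vision.read_camera(n); c['f']=c['frame'].shape[0]/2/np.tan(np.radians(c['vfov'])/2); return c
def save(c,fn,crop=None,scale=1):
    im=c['frame'][:,:,::-1]
    if crop: x0,y0,x1,y1=crop; im=im[y0:y1,x0:x1]
    cv2.imwrite('pics/'+fn,cv2.resize(im,None,fx=scale,fy=scale,interpolation=cv2.INTER_CUBIC))
def plane(c,u,v,z):
    d=c['pose'][:3,:3]@np.array([(u-c['cx'])/c['f'],(v-c['cy'])/c['f'],1]); o=c['pose'][:3,3]
    return o+d*(z-o[2])/d[2]
def cloud(c):
    v,u=np.mgrid[:420,:560]; z=c['range_z']
    P=np.stack([(u-c['cx'])/c['f']*z,(v-c['cy'])/c['f']*z,z],-1)
    P=P@c['pose'][:3,:3].T+c['pose'][:3,3]; P[z==0]=np.nan; return P
E
python3 - <<'E'
from h import *
s=r.sense(); print(s)
for n in('top','side'):
    c=cam(n); save(c,n+'0.png',scale=1.4); print(n,c['pose'].round(3).tolist(),c['f'],c['cx'],c['cy'])
    np.savez('pics/'+n+'0.npz',**c)
E
```

```text
{'time': 0.0, 'q': array([-1.21837821e+00,  1.31142934e-01,  1.48924374e+00, -2.26640321e-05,
        1.52296955e+00, -8.53809792e-02]), 'qvel': array([-0.00026776,  0.00040114,  0.00123289, -0.00198443, -0.0003261 ,
        0.00040566]), 'tau': array([ 1.13531198e-03, -5.59833062e+01, -4.91762745e+01,  7.69486651e-02,
        3.53401469e-02, -1.92144080e-04]), 'tool_pos': array([ 0.25421353, -0.54291753,  0.23461781]), 'tcp_rot': array([[ 9.05686497e-01,  4.23947605e-01, -6.29973474e-04],
       [ 4.23948054e-01, -9.05685008e-01,  1.64736354e-03],
       [ 1.27838298e-04, -1.75907095e-03, -9.99998445e-01]]), 'force': array([ 1.28973284,  0.05310214, -0.25986049]), 'wrist_torque': array([ 0.01652373, -0.05714759, -0.00682006]), 'gripper_force': 0.0, 'grip_width': 1.001299401666488}
top [[0.015, -0.989, 0.145, 0.369], [-1.0, -0.013, 0.013, -0.002], [-0.011, -0.146, -0.989, 1.324], [0.0, 0.0, 0.0, 1.0]] 472.8796159615609 271.64473847055467 213.5148769779878
side [[-0.986, -0.104, 0.131, 0.364], [-0.167, 0.616, -0.77, 0.98], [-0.001, -0.781, -0.625, 0.944], [0.0, 0.0, 0.0, 1.0]] 502.13286339298946 277.74568416069496 215.82070333077047
```

View pics/top0.png

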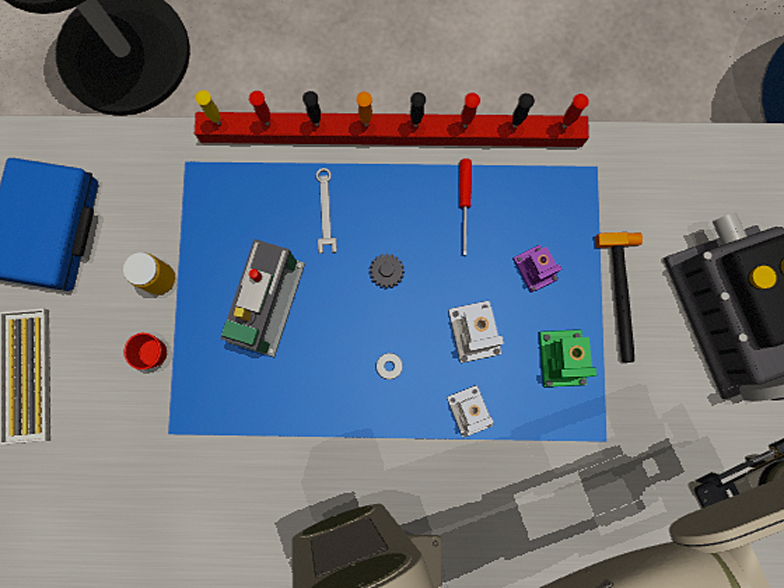

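View pics/side0.png

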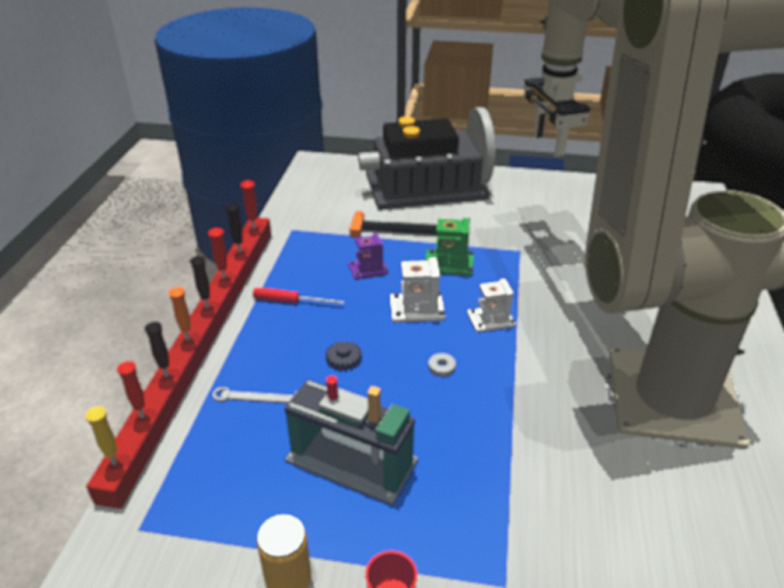

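The top view (1.4x) shows the following, with pixels in the raw picture:
- Vise at (187,214), with the red knob at (182,196) and the brass head at (174,224).
- Candidates for the bracket: large silver (344,232), small silver (339,293), green (412,252) and purple (388,187). By the description I choose the large silver one.
- The red knob could be confused with the cup (104,251) and the rack's screwdrivers (row ~75). I choose the one on the vise.

```bash
python3 - <<'E'
from h import *
for n in('top','side'):
    c=dict(np.load(f'pics/{n}0.npz')); hsv=cv2.cvtColor(c['frame'],cv2.COLOR_RGB2HSV); P=cloud(c)
    H,S,V=[hsv[...,i].astype(int) for i in range(3)]
    k=1.4
    rois={'top':{'knob':(165,180,200,210),'head':(160,210,190,236),'bush':(325,215,365,250),'bushS':(325,280,360,310)},
          'side':{'knob':(226,262,246,290),'head':(255,270,277,306),'bush':(280,183,320,202),'bushS':(335,198,370,215)}}[n]
    for name,(x0,y0,x1,y1) in rois.items():
        m={'knob':((H<8)|(H>172))&(S>140)&(V>60),'head':(H>12)&(H<32)&(S>90)&(V>60)}.get(name,(H>3)&(H<20)&(S>70)&(V>40))
        w=np.zeros_like(m); w[y0:y1,x0:x1]=1; m&=w
        v,u=np.nonzero(m); p=P[m]; 
        print(n,name,m.sum(),'px',u.mean().round(1),v.mean().round(1),(u.min(),u.max(),v.min(),v.max()),'z pct',np.nanpercentile(p[:,2],[2,50,98]).round(3))
        if len(p):
            zt=np.nanpercentile(p[:,2],97); t=m&(np.abs(P[...,2]-zt)<.006); vv,uu=np.nonzero(t)
            h={'knob':.182,'head':.190}.get(name,.107)
            print('   top pts',t.sum(),np.nanmean(P[t],0).round(4),'ray@h',plane(c,uu.mean(),vv.mean(),h).round(4))
    if n=='top':
        a=c['frame'][160:320,140:420,::-1]; cv2.imwrite('pics/crop1.png',cv2.resize(a,None,fx=2.8,fy=2.8,interpolation=cv2.INTER_CUBIC))
E
```

```text
top knob 57 px 182.0 196.1 (np.int64(178), np.int64(186), np.int64(192), np.int64(200)) z pct [0.152 0.179 0.184]
   top pts 32 [0.5805 0.2376 0.1815] ray@h [0.5804 0.2375 0.182 ]
top head 84 px 172.6 223.8 (np.int64(167), np.int64(178), np.int64(219), np.int64(228)) z pct [0.133 0.187 0.194]
   top pts 40 [0.5103 0.2587 0.1901] ray@h [0.5103 0.2587 0.19  ]
top bush 51 px 343.6 231.2 (np.int64(339), np.int64(348), np.int64(226), np.int64(236)) z pct [0.057 0.107 0.111]
   top pts 36 [ 0.5033 -0.172   0.1077] ray@h [ 0.5034 -0.1721  0.107 ]
top bushS 31 px 338.8 292.9 (np.int64(335), np.int64(342), np.int64(289), np.int64(296)) z pct [0.046 0.081 0.087]
   top pts 19 [ 0.3469 -0.1616  0.0837] ray@h [ 0.3473 -0.1586  0.107 ]
side knob 72 px 236.7 276.1 (np.int64(234), np.int64(239), np.int64(269), np.int64(284)) z pct [0.148 0.173 0.184]
   top pts 30 [0.5797 0.2433 0.1811] ray@h [0.5795 0.2442 0.182 ]
side head 157 px 266.8 288.5 (np.int64(263), np.int64(270), np.int64(277), np.int64(300)) z pct [0.133 0.167 0.191]
   top pts 40 [0.5098 0.2625 0.1889] ray@h [0.5096 0.2636 0.19  ]
side bush 7 px 296.3 191.0 (np.int64(293), np.int64(300), np.int64(190), np.int64(192)) z pct [0.104 0.106 0.11 ]
   top pts 6 [ 0.5062 -0.173   0.1067] ray@h [ 0.5061 -0.1726  0.107 ]<stdin>:12: RuntimeWarning: Mean of empty slice.
  ret = ret.dtype.type(ret / rcount)
Traceback (most recent call last):
ValueError: zero-size array to reduction operation minimum which has no identity
```

View pics/crop1.png

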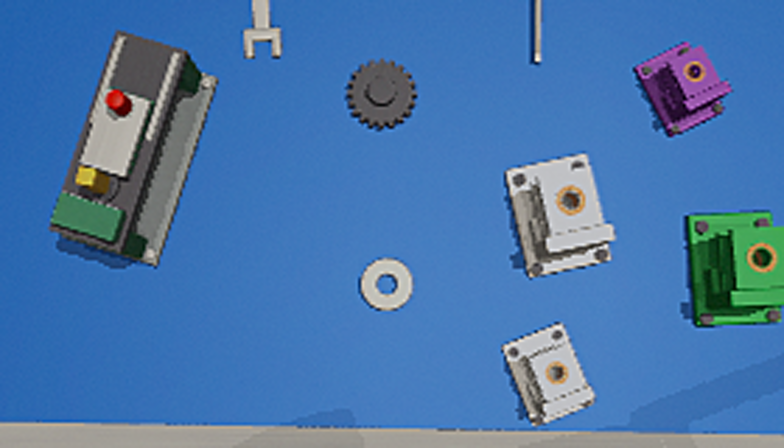

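The crop confirms the choice: the large silver bracket has its copper bushing at crop (571,200), raw (344,231), and its height reads 0.107. The small silver one reads 0.083. The vise has the knob at crop (118,100) and the head at (92,180). They are 73 mm apart, which fits the 72–74 expected. I'm moving above the vise for a wrist view.

Request:
servo_tool(
  slide=[
    [59.5, -59.7, -9.5],
    [59.5, -59.7, -9.5],
    [59.5, -59.7, -9.5],
    [59.5, -59.7, -9.5],
    [59.5, -59.7, -9.5],
    [59.5, -59.7, -9.5],
    [59.5, -59.7, -9.5],
    [59.5, -59.7, -9.5],
  ],
  roll=[-2.41, -2.41, -2.41, -2.41, -2.41, -2.41, -2.41, -2.41],
  grip=[5, 5, 5, 5, 5, 5, 5, 5],
)

```text
time: 0.9
tool_pos: [0.3892, -0.1675, 0.2804]
tcp_rot: [[-0.073, 0.997, 0.0], [0.997, 0.073, 0.0], [0.0, 0.0, -1.0]]
force: [1.2, 0.0, 0.5]
grip_width: 0.54
gripper_force: 0.0
```

```bash
cat >> h.py <<'E'
def go(p,yaw=None):
    "slide cm and roll from the measured pose to TCP p with the tool's y axis at world angle yaw (mod half turn)"
    s=r.sense(); R=s['tcp_rot']; d=R.T@(np.array(p)-s['tool_pos'])*100
    w=0 if yaw is None else -((yaw-np.arctan2(R[1,1],R[0,1])+np.pi/2)%np.pi-np.pi/2)
    print('pos',s['tool_pos'].round(4),'yaw',np.arctan2(R[1,1],R[0,1]).round(3),'tiltz',R[:,2].round(4),'F',s['force'].round(1),'t',round(s['time'],2),'q',s['q'].round(2),'w',round(s['grip_width']*93,1),'gf',round(s['gripper_force'],1),'-> slide',d.round(2),'roll',round(w,3))
E
python3 -c "
from h import *
go([.54,.25,.33],1.277)"
```

```text
pos [ 0.3892 -0.1675  0.2804] yaw 0.073 tiltz [ 0.e+00  1.e-04 -1.e+00] F [1.2 0.  0.5] t 0.9 q [-0.53 -0.38  1.87  0.    1.64 -0.6 ] w 50.2 gf 0.0 -> slide [40.54 18.08 -4.95] roll -1.204
```

Request:
servo_tool(
  slide=[
    [40.5, 18.1, -5.0],
    [40.5, 18.1, -5.0],
    [40.5, 18.1, -5.0],
    [40.5, 18.1, -5.0],
    [40.5, 18.1, -5.0],
    [40.5, 18.1, -5.0],
    [40.5, 18.1, -5.0],
    [40.5, 18.1, -5.0],
  ],
  roll=[-1.2, -1.2, -1.2, -1.2, -1.2, -1.2, -1.2, -1.2],
  grip=[5, 5, 5, 5, 5, 5, 5, 5],
)

```text
time: 1.7
tool_pos: [0.5268, 0.2056, 0.325]
tcp_rot: [[-0.956, 0.293, -0.0], [0.293, 0.956, -0.0], [0.0, -0.0, -1.0]]
force: [0.5, -1.1, 0.3]
grip_width: 0.54
gripper_force: 0.0
```

```bash
python3 -c "
from h import *
go([.54,.25,.33],1.277)"
```

```text
pos [0.5268 0.2056 0.325 ] yaw 1.274 tiltz [-4.e-04 -3.e-04 -1.e+00] F [ 0.5 -1.1  0.3] t 1.7 q [ 0.28  0.02  1.45 -0.    1.68 -0.99] w 50.2 gf 0.0 -> slide [ 0.04  4.63 -0.5 ] roll -0.003
```

Request:
servo_tool(
  slide=[
    [0, 4.6, -0.5],
    [0, 4.6, -0.5],
    [0, 4.6, -0.5],
  ],
  roll=[0, 0, 0],
  grip=[5, 5, 5],
)

```text
time: 2.0
tool_pos: [0.5401, 0.2482, 0.329]
tcp_rot: [[-0.955, 0.297, -0.002], [0.297, 0.955, -0.001], [0.002, -0.002, -1.0]]
force: [0.7, -0.2, -0.5]
grip_width: 0.538
gripper_force: 0.0
```

```bash
python3 - <<'E'
from h import *
go([.54,.25,.33],1.277)
c=cam('wrist'); np.savez('pics/w1.npz',**c); save(c,'w1.png',scale=1.2); print(c['pose'].round(3).tolist(),c['f'])
E
```

```text
pos [0.5401 0.2482 0.329 ] yaw 1.269 tiltz [-0.002 -0.001 -1.   ] F [ 0.7 -0.2 -0.5] t 2.0 q [ 0.34  0.1   1.35 -0.    1.69 -0.92] w 50.0 gf 0.0 -> slide [ 0.06  0.17 -0.1 ] roll -0.008
[[0.297, 0.919, 0.261, 0.467], [0.955, -0.285, -0.081, 0.271], [0.0, 0.273, -0.962, 0.478], [0.0, 0.0, 0.0, 1.0]] 302.4256360587482
```

View pics/w1.png

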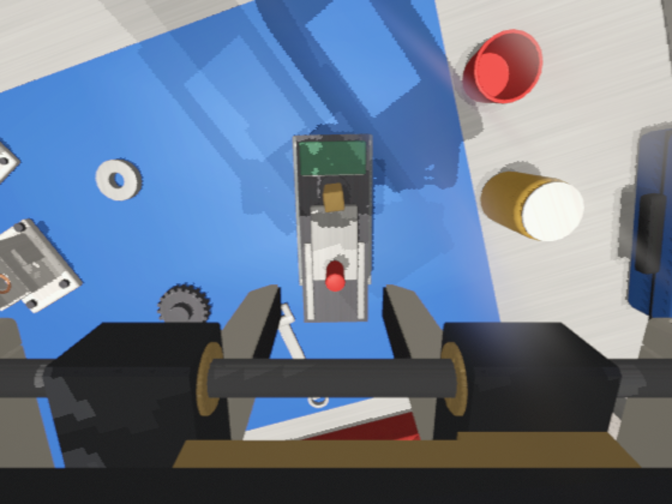

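The wrist view (1.2x) shows the vise upright in the picture, with the brass head at (333,192), the knob at (336,280) and the sliding jaw between them. The fingers straddle the axis. I'm refining both points and the vise's yaw from this view.

```bash
cat >> h.py <<'E'
def blob(c,kind,roi,h):
    hsv=cv2.cvtColor(c['frame'],cv2.COLOR_RGB2HSV); H,S,V=[hsv[...,i].astype(int) for i in range(3)]; P=cloud(c)
    m=(((H<8)|(H>172))&(S>140)&(V>60)) if kind=='red' else (H>12)&(H<32)&(S>90)&(V>40)
    w=np.zeros_like(m); x0,y0,x1,y1=roi; w[y0:y1,x0:x1]=1; m&=w
    p=P[m]; t=p[np.abs(p[:,2]-h)<.005]; tm=m&(np.abs(P[...,2]-h)<.005); v,u=np.nonzero(tm)
    b=cv2.minAreaRect(t[:,:2].astype(np.float32)*1000)
    print(kind,m.sum(),len(t),'ztop',np.nanpercentile(p[:,2],98).round(4),'mean',t.mean(0).round(4),'mid',np.array(b[0]).round(1),'size',np.array(b[1]).round(1),'ang',round(b[2],1),'px',u.mean().round(1),v.mean().round(1),'ray',plane(c,u.mean(),v.mean(),h).round(4))
E
python3 - <<'E'
from h import *
c=dict(np.load('pics/w1.npz'))
blob(c,'red',(260,210,300,250),.182); blob(c,'brass',(260,145,295,180),.190)
P=cloud(c)
# vise top surfaces: yaw by rectangle of points at jaw-top height near vise
for lo,hi in((.136,.147),):
    m=(P[...,2]>lo)&(P[...,2]<hi)&(np.hypot(P[...,0]-.54,P[...,1]-.25)<.15)
    b=cv2.minAreaRect(P[m][:,:2].astype(np.float32)*1000); print(m.sum(),b)
E
```

```text
red 314 196 ztop 0.1824 mean [0.5794 0.2392 0.1809] mid [580.  238.8] size [16.1 16.3] ang 2.6 px 278.9 234.3 ray [0.579  0.2393 0.182 ]
brass 373 271 ztop 0.1904 mean [0.5103 0.2594 0.1892] mid [510.6 259.3] size [15.8 15.7] ang 80.0 px 277.9 167.1 ray [0.5101 0.2594 0.19  ]
3610 ((529.4766235351562, 253.792236328125), (58.943790435791016, 132.19967651367188), 74.20916748046875)
```

```bash
python3 -c "
from h import *
go([.5796,.2392,.166],1.29)"
```

```text
pos [0.5401 0.2472 0.3295] yaw 1.267 tiltz [-1.3e-03 -9.0e-04 -1.0e+00] F [-0.2 -0.9  0.6] t 2.05 q [ 0.34  0.1   1.36 -0.    1.69 -0.92] w 50.0 gf 0.0 -> slide [-4.02  0.44 16.34] roll -0.023
```

Request:
servo_tool(
  slide=[
    [-4.0, 0.4, 5],
    [-4.0, 0.4, 9],
    [-4.0, 0.4, 12],
    [-4.0, 0.4, 14.5],
    [-4.0, 0.4, 16.3],
    [-4.0, 0.4, 16.3],
    [-4.0, 0.4, 16.3],
  ],
  roll=[-0.02, -0.02, -0.02, -0.02, -0.02, -0.02, -0.02],
  grip=[5, 5, 5, 5, 5, 5, 5],
)

```text
time: 2.75
tool_pos: [0.5798, 0.238, 0.168]
tcp_rot: [[-0.96, 0.281, 0.0], [0.281, 0.96, -0.0], [-0.0, -0.0, -1.0]]
force: [0.5, 1.3, 0.8]
grip_width: 0.536
gripper_force: 0.0
```

```bash
python3 -c "
from h import *
go([.5796,.2392,.166],1.29)"
```

```text
pos [0.5798 0.238  0.168 ] yaw 1.285 tiltz [ 2.e-04 -1.e-04 -1.e+00] F [0.5 1.3 0.8] t 2.75 q [ 0.31  0.24  1.49 -0.    1.41 -0.98] w 49.8 gf 0.0 -> slide [0.06 0.11 0.2 ] roll -0.005
```

Request:
servo_tool(
  slide=[
    [0, 0.1, 0.1],
    [0, 0.1, 0.1],
    [0, 0.1, 0.1],
    [0, 0.1, 0.1],
    [0, 0.1, 0.1],
    [0, 0.1, 0.1],
  ],
  roll=[0, 0, 0, 0, 0, 0],
  grip=[1, 1, 1, 1, 1, 1],
)

```text
time: 3.35
tool_pos: [0.5799, 0.2387, 0.1668]
tcp_rot: [[-0.96, 0.281, -0.001], [0.281, 0.96, -0.003], [-0.0, -0.003, -1.0]]
force: [-2.9, -7.7, 5.2]
grip_width: 0.189
gripper_force: 30.0
```

Request:
servo_tool(
  slide=[
    [-0.6, -0.05, 0],
    [-1.2, -0.05, 0],
    [-1.8, -0.05, 0],
    [-2.4, -0.05, 0],
    [-2.9, -0.05, 0],
    [-3.2, -0.05, 0],
    [-3.4, -0.05, 0],
    [-3.4, -0.05, 0],
  ],
  roll=[0, 0, 0, 0, 0, 0, 0, 0],
  grip=[1, 1, 1, 1, 1, 1, 1, 1],
)

```text
time: 4.15
tool_pos: [0.6127, 0.2292, 0.1668]
tcp_rot: [[-0.96, 0.28, -0.0], [0.28, 0.96, -0.002], [-0.0, -0.002, -1.0]]
force: [-1.7, -5.2, 4.0]
grip_width: 0.188
gripper_force: 30.0
```

Request:
servo_tool(
  slide=[
    [-0.1, 0, 0],
    [-0.2, 0, 0],
    [-0.3, 0, 0],
    [-0.3, 0, 0],
  ],
  roll=[0, 0, 0, 0],
  grip=[1, 1, 1, 1],
)

```text
time: 4.55
tool_pos: [0.6139, 0.2288, 0.1668]
tcp_rot: [[-0.96, 0.28, -0.004], [0.28, 0.96, -0.001], [0.003, -0.002, -1.0]]
force: [-11.9, -4.2, 8.3]
grip_width: 0.19
gripper_force: 30.0
```

Request:
servo_tool(
  slide=[
    [0, 0, 0],
    [0, 0, 0],
    [0, 0, 0],
    [0, 0, -2],
    [0, 0, -6],
    [0, 0, -11],
    [6, 0, -13],
    [6, 0, -13],
  ],
  roll=[0, 0, 0, 0, 0, 0, 0, 0],
  grip=[4, 4, 4, 4, 4, 4, 4, 4],
)

```text
time: 5.35
tool_pos: [0.5572, 0.2478, 0.3003]
tcp_rot: [[-0.96, 0.279, 0.005], [0.279, 0.96, 0.003], [-0.004, 0.004, -1.0]]
force: [0.1, -0.1, -0.3]
grip_width: 0.431
gripper_force: 0.0
```

```bash
python3 - <<'E'
from h import *
go([.5103,.2594,.167],1.29)
c=cam('wrist'); save(c,'w2.png',(180,60,380,300),2.4); np.savez('pics/w2.npz',**c)
E
```

```text
pos [0.5572 0.2478 0.3003] yaw 1.288 tiltz [ 0.0047  0.0027 -1.    ] F [ 0.1 -0.1 -0.3] t 5.35 q [ 0.33  0.13  1.37  0.    1.63 -0.95] w 40.1 gf 0.0 -> slide [ 4.88 -0.24 13.31] roll -0.002
```

View pics/w2.png

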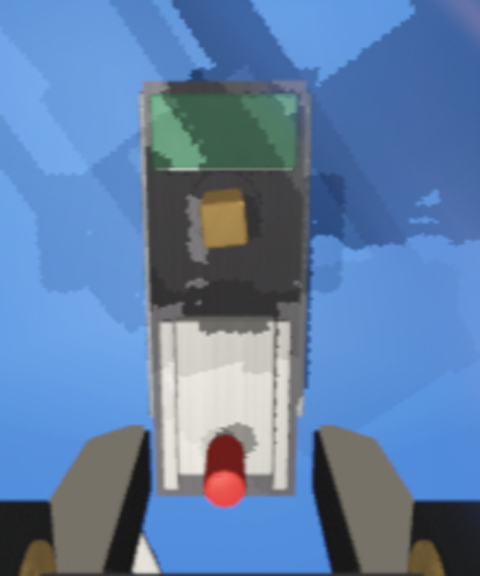

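The crop shows the jaw drawn well back, with the head standing free at crop (224,218), raw (273,151), and turned by about 5°. The jaw edge is at crop row 318.

```bash
python3 - <<'E'
from h import *
c=dict(np.load('pics/w2.npz'))
blob(c,'brass',(255,130,295,172),.190); blob(c,'red',(255,230,295,285),.182)
# head edge angle in the image
hsv=cv2.cvtColor(c['frame'],cv2.COLOR_RGB2HSV).astype(int); P=cloud(c)
m=(hsv[...,0]>12)&(hsv[...,0]<32)&(hsv[...,1]>90)&(abs(P[...,2]-.19)<.004); m[:130]=m[172:]=0; m[:,:255]=m[:,295:]=0
k=cv2.minAreaRect(cv2.findContours(m.astype(np.uint8),0,1)[0][0]); cs=cv2.boxPoints(k)
w=np.array([plane(c,*q,.19) for q in cs]); e=np.diff(w,axis=0); print(np.degrees(np.arctan2(e[:,1],e[:,0])).round(1),(np.linalg.norm(e,axis=1)*1000).round(1),w.mean(0).round(4))
E
```

```text
brass 426 352 ztop 0.1906 mean [0.5104 0.2593 0.1891] mid [510.7 259.2] size [15.9 15.9] ang 79.7 px 273.0 152.6 ray [0.5103 0.2593 0.19  ]
red 400 224 ztop 0.1824 mean [0.6128 0.2296 0.1808] mid [613.4 229.3] size [15.6 15.9] ang 32.6 px 273.3 261.9 ray [0.6122 0.2298 0.182 ]
[ 80.1  -9.4 -99.9] [15.7 15.9 16. ] [0.5105 0.2593 0.19  ]
```

```bash
python3 -c "
from h import *
go([.5106,.2591,.165],1.394)"
```

```text
pos [0.5563 0.248  0.2994] yaw 1.289 tiltz [ 0.0033  0.0021 -1.    ] F [-0.4  1.   1.4] t 5.4 q [ 0.33  0.13  1.37  0.    1.63 -0.95] w 40.0 gf 0.0 -> slide [ 4.73 -0.24 13.43] roll -0.105
```

Note that the tool still wobbles a little, so I'm settling above the head before going down.

Request:
servo_tool(
  slide=[
    [4.7, -0.2, 3],
    [4.7, -0.2, 6],
    [4.7, -0.2, 8],
    [4.7, -0.2, 8],
    [4.7, -0.2, 8],
  ],
  roll=[-0.1, -0.1, -0.1, -0.1, -0.1],
  grip=[4, 4, 4, 4, 4],
)

```text
time: 5.9
tool_pos: [0.5121, 0.2571, 0.2157]
tcp_rot: [[-0.983, 0.183, -0.001], [0.183, 0.983, -0.001], [0.001, -0.001, -1.0]]
force: [-0.0, -1.0, 0.3]
grip_width: 0.432
gripper_force: 0.0
```

```bash
python3 -c "
from h import *
go([.5106,.2591,.165],1.394)"
```

```text
pos [0.5121 0.2571 0.2157] yaw 1.387 tiltz [-1.3e-03 -7.0e-04 -1.0e+00] F [-0.  -1.   0.3] t 5.9 q [ 0.38  0.07  1.59 -0.    1.48 -1.01] w 40.1 gf 0.0 -> slide [0.18 0.18 5.07] roll -0.007
```

Request:
servo_tool(
  slide=[
    [0.2, 0.2, 0.5],
    [0.2, 0.2, 2],
    [0.2, 0.2, 3.5],
    [0.2, 0.2, 4.6],
    [0.2, 0.2, 5.1],
    [0.2, 0.2, 5.1],
    [0.2, 0.2, 5.1],
  ],
  roll=[0, 0, 0, 0, 0, 0, 0],
  grip=[4, 4, 4, 4, 4, 4, 4],
)

```text
time: 6.6
tool_pos: [0.5107, 0.2597, 0.1654]
tcp_rot: [[-0.983, 0.183, 0.0], [0.183, 0.983, 0.0], [-0.0, 0.0, -1.0]]
force: [1.2, 0.0, 0.8]
grip_width: 0.429
gripper_force: 0.0
```

```bash
python3 -c "
from h import *
go([.5106,.2591,.165],1.394)"
```

```text
pos [0.5107 0.2597 0.1654] yaw 1.387 tiltz [ 1.e-04  1.e-04 -1.e+00] F [1.2 0.  0.8] t 6.6 q [ 0.38  0.1   1.65  0.    1.39 -1.01] w 39.9 gf 0.0 -> slide [ 0.   -0.06  0.04] roll -0.007
```

Request:
servo_tool(
  slide=[
    [0, -0.05, 0],
    [0, -0.05, 0],
    [0, -0.05, 0],
    [0, -0.05, 0],
    [0, -0.05, 0],
    [0, -0.05, 0],
  ],
  roll=[0, 0, 0, 0, 0, 0],
  grip=[0.8, 0.8, 0.8, 0.8, 0.8, 0.8],
)

```text
time: 7.2
tool_pos: [0.5107, 0.2592, 0.1656]
tcp_rot: [[-0.983, 0.183, 0.0], [0.183, 0.983, 0.0], [-0.0, 0.0, -1.0]]
force: [-0.8, -0.3, 3.7]
grip_width: 0.17
gripper_force: 30.0
```

Gripped at about 16 mm, as expected. Lifting straight up.

Request:
servo_tool(
  slide=[
    [0, -0.05, -0.5],
    [0, -0.05, -2],
    [0, -0.05, -4],
    [0, -0.05, -7],
    [0, -0.05, -10],
    [0, -0.05, -13],
    [0, -0.05, -15],
    [0, -0.05, -15],
  ],
  roll=[0, 0, 0, 0, 0, 0, 0, 0],
  grip=[0.8, 0.8, 0.8, 0.8, 0.8, 0.8, 0.8, 0.8],
)

```text
time: 8.0
tool_pos: [0.5117, 0.2594, 0.3203]
tcp_rot: [[-0.983, 0.183, 0.006], [0.183, 0.983, 0.003], [-0.006, 0.004, -1.0]]
force: [-0.2, 0.9, -2.4]
grip_width: 0.171
gripper_force: 30.0
```

```bash
python3 -c "
from h import *
go([.5045,-.10,.315])"
```

```text
pos [0.5117 0.2594 0.3203] yaw 1.387 tiltz [ 0.0065  0.0028 -1.    ] F [-0.2  0.9 -2.4] t 8.0 q [ 0.38  0.03  1.44  0.    1.66 -1.01] w 15.9 gf 30.0 -> slide [ -5.85 -35.47   0.42] roll 0
```

Request:
servo_tool(
  slide=[
    [-5.8, -35.5, 0.4],
    [-5.8, -35.5, 0.4],
    [-5.8, -35.5, 0.4],
    [-5.8, -35.5, 0.4],
    [-5.8, -35.5, 0.4],
    [-5.8, -35.5, 0.4],
    [-5.8, -35.5, 0.4],
    [-5.8, -35.5, 0.4],
  ],
  roll=[0, 0, 0, 0, 0, 0, 0, 0],
  grip=[0.8, 0.8, 0.8, 0.8, 0.8, 0.8, 0.8, 0.8],
)

```text
time: 8.8
tool_pos: [0.5013, -0.1054, 0.3097]
tcp_rot: [[-0.982, 0.187, -0.002], [0.187, 0.982, -0.001], [0.002, -0.001, -1.0]]
force: [0.5, 0.9, -2.7]
grip_width: 0.172
gripper_force: 30.0
```

Request:
servo_tool(
  slide=[
    [0, 0, 0],
    [0, 0, 0],
    [0, 0, 0],
  ],
  roll=[0, 0, 0],
  grip=[0.8, 0.8, 0.8],
)

```text
time: 9.1
tool_pos: [0.5026, -0.0992, 0.3109]
tcp_rot: [[-0.984, 0.181, -0.0], [0.181, 0.984, 0.001], [0.001, 0.001, -1.0]]
force: [-0.9, 0.4, -2.7]
grip_width: 0.17
gripper_force: 30.0
```

```bash
python3 - <<'E'
from h import *
go([.5045,-.10,.315])
for n in('wrist','side'):
    c=cam(n); np.savez(f'pics/{n}3.npz',**c)
    if n=='wrist': save(c,'w3.png',scale=1.2)
    else: save(c,'s3.png',(230,90,370,230),4)
E
```

```text
pos [ 0.5026 -0.0992  0.3109] yaw 1.389 tiltz [-4.e-04  8.e-04 -1.e+00] F [-0.9  0.4 -2.7] t 9.1 q [-0.3  -0.13  1.61  0.    1.66 -1.68] w 15.8 gf 30.0 -> slide [-0.2  -0.04 -0.41] roll 0
```

View pics/w3.png

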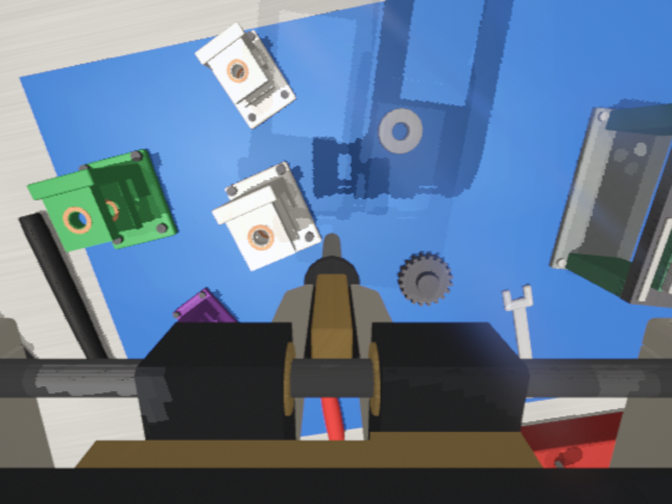

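View pics/s3.png

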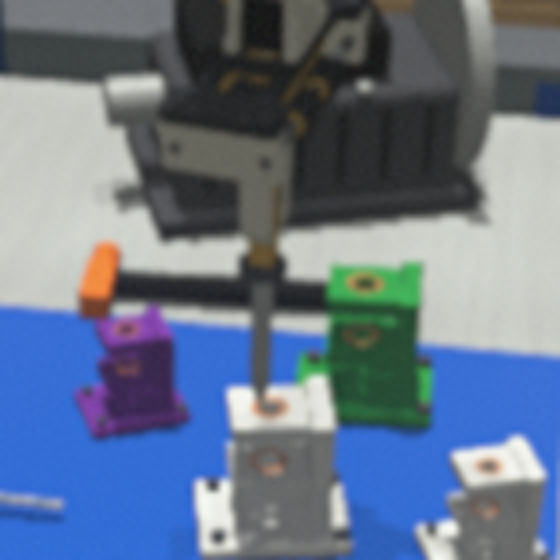

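The wrist view (1.2x) shows the large silver bracket's bushing at (261,237). The pin hangs upright at (332,240–290) with no visible lean. The side crop shows the pin vertical and behind the bracket. Measuring the bushing and the pin's axis.

```bash
cat >> h.py <<'E'
def ring(c,near,h):
    hsv=cv2.cvtColor(c['frame'],cv2.COLOR_RGB2HSV); H,S=hsv[...,0].astype(int),hsv[...,1]; P=cloud(c)
    m=(H>3)&(H<22)&(S>60)&(abs(P[...,2]-h)<.012)&(np.hypot(P[...,0]-near[0],P[...,1]-near[1])<.025)
    k=np.concatenate(cv2.findContours(m.astype(np.uint8),0,1)[0]); e=cv2.fitEllipse(cv2.convexHull(k))
    p=P[m]; b=cv2.minEnclosingCircle(p[:,:2].astype(np.float32)*1000)
    print('ring',m.sum(),'px',np.round(e[0],1),np.round(e[1],1),'ray',plane(c,*e[0],h).round(4),'z',np.median(p[:,2]).round(4),'circ',np.round(b[0],1),round(b[1],1))
E
python3 - <<'E'
from h import *
w=dict(np.load('pics/wrist3.npz')); s=dict(np.load('pics/side3.npz')); t=dict(np.load('pics/top0.npz'))
for c in(w,t): ring(c,(.504,-.172),.107)
for c in(w,s):
    P=cloud(c); d=np.hypot(P[...,0]-.5026,P[...,1]+.0992)
    for lo,hi in((.17,.19),(.19,.21),(.21,.23),(.23,.25)):
        m=(d<.02)&(P[...,2]>lo)&(P[...,2]<hi); p=P[m]
        if len(p)>5: print(lo,len(p),p.mean(0).round(4),'x',np.percentile(p[:,0],[3,97]).round(4),'y',np.percentile(p[:,1],[3,97]).round(4))
E
```

```text
ring 173 px [216.9 197.5] [20.7 21.9] ray [ 0.5047 -0.1714  0.107 ] z 0.1066 circ [ 504.9 -171.5] 13.4
ring 48 px [343.5 231.2] [ 9.8 10.2] ray [ 0.5047 -0.1721  0.107 ] z 0.1074 circ [ 505.4 -172.4] 13.8
0.17 47 [ 0.4972 -0.0977  0.1835] x [0.4958 0.501 ] y [-0.1039 -0.0922]
0.19 90 [ 0.4975 -0.0977  0.2004] x [0.4957 0.5023] y [-0.1047 -0.0918]
0.21 103 [ 0.4971 -0.0976  0.2204] x [0.4957 0.5009] y [-0.1039 -0.092 ]
0.23 31 [ 0.4966 -0.0974  0.2333] x [0.4958 0.4984] y [-0.1021 -0.0933]
0.17 28 [ 0.5032 -0.094   0.1824] x [0.4983 0.5098] y [-0.1004 -0.0888]
0.19 39 [ 0.5032 -0.0942  0.2014] x [0.4966 0.5101] y [-0.099 -0.09 ]
0.21 34 [ 0.5032 -0.0936  0.2208] x [0.497  0.5102] y [-0.0977 -0.0896]
0.23 32 [ 0.5027 -0.093   0.24  ] x [0.4972 0.508 ] y [-0.0984 -0.0887]
```

```bash
python3 -c "
from h import *
go([.5048,-.172,.271])"
```

```text
pos [ 0.5027 -0.0994  0.3112] yaw 1.389 tiltz [-0.e+00  3.e-04 -1.e+00] F [ 0.1  0.1 -2.4] t 9.2 q [-0.3  -0.13  1.61  0.    1.66 -1.68] w 15.7 gf 30.0 -> slide [-1.52 -7.11  4.02] roll 0
```

Request:
servo_tool(
  slide=[
    [-0.5, -2.5, 1],
    [-1.0, -5, 2],
    [-1.4, -6.5, 3],
    [-1.5, -7.1, 4],
    [-1.5, -7.1, 4],
    [-1.5, -7.1, 4],
    [-1.5, -7.1, 4],
  ],
  roll=[0, 0, 0, 0, 0, 0, 0],
  grip=[0.8, 0.8, 0.8, 0.8, 0.8, 0.8, 0.8],
)

```text
time: 9.9
tool_pos: [0.5047, -0.1727, 0.2719]
tcp_rot: [[-0.983, 0.182, 0.001], [0.182, 0.983, -0.0], [-0.001, 0.0, -1.0]]
force: [0.8, -0.4, -2.2]
grip_width: 0.173
gripper_force: 30.0
```

```bash
python3 - <<'E'
from h import *
c=cam('wrist'); np.savez('pics/w4.npz',**c); go([.5048,-.172,.271])
save(c,'w4.png',(220,160,340,260),5)
P=cloud(c); s=r.sense()['tool_pos']; d=np.hypot(P[...,0]-s[0],P[...,1]-s[1])
for lo,hi in((.135,.15),(.15,.17),(.17,.19)):
    m=(d<.02)&(P[...,2]>lo)&(P[...,2]<hi); p=P[m]
    if len(p)>5: print(lo,len(p),'x',np.percentile(p[:,0],[3,97]).round(4),'y',np.percentile(p[:,1],[3,97]).round(4))
try: ring(c,(.5048,-.172),.107)
except Exception as e: print(e)
E
```

```text
pos [ 0.5048 -0.1728  0.272 ] yaw 1.388 tiltz [ 1.2e-03 -2.0e-04 -1.0e+00] F [-0.4  0.8 -1.6] t 9.95 q [-0.43 -0.06  1.62  0.    1.58 -1.81] w 15.7 gf 30.0 -> slide [0.01 0.08 0.1 ] roll 0
0.135 45 x [0.498  0.5031] y [-0.1774 -0.1656]
0.15 87 x [0.4979 0.5047] y [-0.1782 -0.1653]
0.17 102 x [0.4978 0.5025] y [-0.1776 -0.1655]
ring 197 px [276.8 192.5] [24. 25.] ray [ 0.5044 -0.1715  0.107 ] z 0.1066 circ [ 504.7 -171.6] 13.5
```

View pics/w4.png

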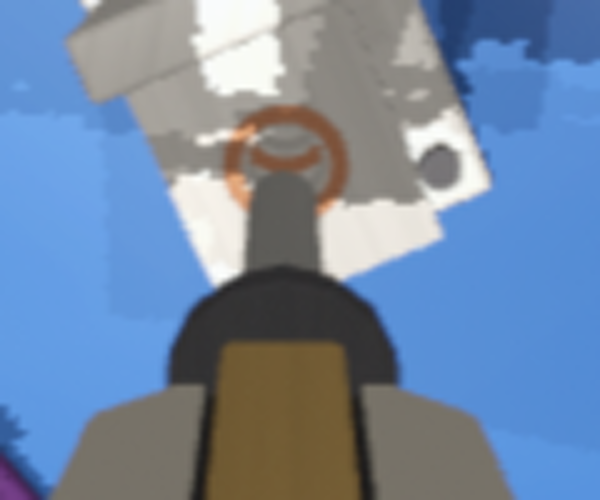

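The crop shows the pin's shank at column 283 against the ring centre at 285, and the tip is about to enter. The measured axis agrees within 0.4 mm, so I'm descending while watching the force.

Request:
servo_tool(
  slide=[
    [0, 0, 0.5],
    [0, 0, 1.0],
    [0, 0, 1.5],
    [0, 0, 2],
    [0, 0, 2.5],
    [0, 0, 3],
    [0, 0, 3.5],
    [0, 0, 3.5],
  ],
  roll=[0, 0, 0, 0, 0, 0, 0, 0],
  grip=[0.8, 0.8, 0.8, 0.8, 0.8, 0.8, 0.8, 0.8],
)

```text
time: 10.75
tool_pos: [0.504, -0.1732, 0.2352]
tcp_rot: [[-0.983, 0.183, -0.001], [0.183, 0.983, 0.001], [0.001, 0.001, -1.0]]
force: [0.9, 0.2, -2.1]
grip_width: 0.171
gripper_force: 30.0
```

Request:
servo_tool(
  slide=[
    [-0.05, 0.05, 0.5],
    [-0.05, 0.05, 1.0],
    [-0.05, 0.05, 1.5],
    [-0.05, 0.05, 2],
    [-0.05, 0.05, 2.5],
    [-0.05, 0.05, 3],
    [-0.05, 0.05, 3.5],
    [-0.05, 0.05, 4],
  ],
  roll=[0, 0, 0, 0, 0, 0, 0, 0],
  grip=[0.8, 0.8, 0.8, 0.8, 0.8, 0.8, 0.8, 0.8],
)

```text
time: 11.55
tool_pos: [0.5049, -0.1731, 0.1958]
tcp_rot: [[-0.983, 0.183, -0.0], [0.183, 0.983, 0.0], [0.0, -0.0, -1.0]]
force: [0.4, 0.9, -3.0]
grip_width: 0.173
gripper_force: 30.0
```

Request:
servo_tool(
  slide=[
    [0, 0.03, 0.5],
    [0, 0.03, 1.0],
    [0, 0.03, 1.5],
    [0, 0.03, 1.9],
    [0, 0.03, 2.1],
    [0, 0.03, 2.1],
    [0, 0.03, 2.1],
    [0, 0.03, 2.1],
  ],
  roll=[0, 0, 0, 0, 0, 0, 0, 0],
  grip=[0.8, 0.8, 0.8, 0.8, 0.8, 0.8, 0.8, 0.8],
)

```text
time: 12.35
tool_pos: [0.5052, -0.1728, 0.1756]
tcp_rot: [[-0.983, 0.183, 0.001], [0.183, 0.983, -0.0], [-0.001, -0.0, -1.0]]
force: [-0.1, 1.2, -2.3]
grip_width: 0.169
gripper_force: 30.0
```

```bash
python3 - <<'E'
from h import *
c=cam('side'); go([.5047,-.1727,.1746]); np.savez('pics/s5.npz',**c)
save(c,'s5.png',(240,120,360,240),5)
E
```

```text
pos [ 0.5051 -0.1728  0.1756] yaw 1.387 tiltz [ 5.e-04 -2.e-04 -1.e+00] F [-0.8 -0.9 -1.6] t 12.4 q [-0.43 -0.01  1.75  0.    1.41 -1.81] w 15.8 gf 30.0 -> slide [0.05 0.   0.1 ] roll 0
```

View pics/s5.png

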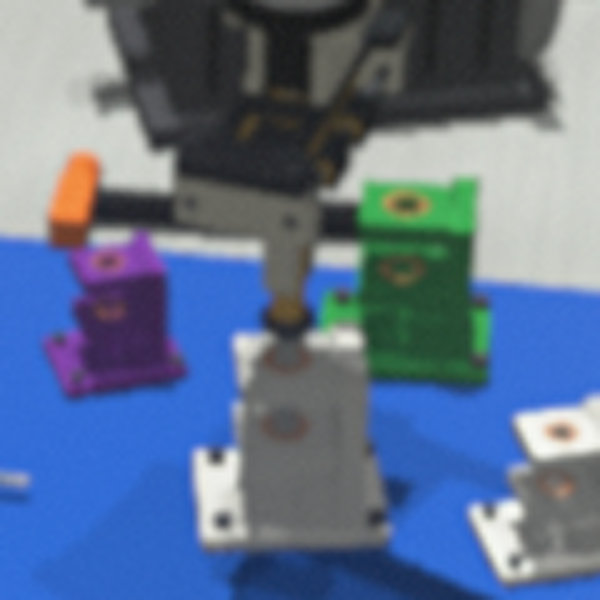

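The side crop shows the pin through the upper ring (288,357) and the lower ring (284,424), with the collar clear above the lug. The only force is the pin's weight. I'll make the last 1 mm trim, settle and hand in.

Request:
servo_tool(
  slide=[
    [0.03, 0, 0.1],
    [0.03, 0, 0.1],
    [0.03, 0, 0.1],
    [0.03, 0, 0.1],
    [0.03, 0, 0.1],
    [0.03, 0, 0.1],
    [0.03, 0, 0.1],
    [0.03, 0, 0.1],
  ],
  roll=[0, 0, 0, 0, 0, 0, 0, 0],
  grip=[0.8, 0.8, 0.8, 0.8, 0.8, 0.8, 0.8, 0.8],
)

```text
time: 13.2
tool_pos: [0.5046, -0.1727, 0.1742]
tcp_rot: [[-0.983, 0.183, -0.0], [0.183, 0.983, 0.0], [0.0, 0.0, -1.0]]
force: [-0.5, -0.7, -3.2]
grip_width: 0.171
gripper_force: 30.0
```

```bash
python3 - <<'E'
from h import *
go([.5047,-.1727,.1746]); print(job.finish_job())
E
```

```text
pos [ 0.5046 -0.1727  0.1742] yaw 1.387 tiltz [-0.e+00  1.e-04 -1.e+00] F [-0.5 -0.7 -3.2] t 13.2 q [-0.43 -0.01  1.75  0.    1.4  -1.81] w 15.9 gf 30.0 -> slide [-0.01 -0.   -0.04] roll 0
the job is handed in; nothing more can be done
None
```

I handed the job in at 13.2 s: the jaw is drawn back to its stop, and the pin is held upright through both bushings with its tip about 15 mm below the lower one (worked out from the tool height) and only its own weight on the gripper.

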